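Unlock the pack nest and close its bar

TASK

With a fingertip against its knurled rim, turn the big locking ring of the pack-nest fixture anticlockwise (seen from above) until the raised mark on the ring comes round to the index on the fixed spindle for the second time, so that the two form one straight line, and leave it there. Then push the upright end plate of the bar towards the ring until it stops against the guide, and leave it fully home. Work by touch only: grasp and lift nothing, and leave the battery pack, the tweezers and the loose cells and tape roll where they are.

Things in the scene. Friction and masses are not known exactly. Their poses are not given: they have to be found in the camera images.
- fixture: Fixed fixture on an aluminium plate 110 x 352 x 12 mm. Origin under the ring's axis, at bench level; the bar runs along its y axis: the plate reaches from y = -201 mm (the nest end) to y = +151 mm (the end-plate end) and 55 mm either side in x. Grey guide block from y = -40 to +90 mm, 54 mm wide, top 42 mm above the bench; a neck of radius 24 mm carries the ring.
- lock_ring (a joint): Knurled ring. Rad, grows anticlockwise seen from above (loosening); 0 = tight. Mark and index meet at 0, 6.283 (first time) and 12.566 (second time, wanted). Starts between 4.2 and 5.6; thread ends at 18.85. Stiff (0.06 N m, about 1.3 N at the rim), stays where left. Rises 3 mm a turn: underside and flat top 62 and 80 mm above the bench when tight, 68 and 86 after two turns.
- ring_axis (a point): Fixed point on the upright axis of the ring, 62 mm above the bench. The ring is a dark steel disc 92 mm across, 18 mm thick, too wide for jaws, so turned by friction on its rim or top. Round it, above 45 mm height, there is free room out to 125 mm from the axis. A fixed steel spindle, 30 mm across, stands through its middle to 97 mm.
- ring_mark (a point): Outer end of the mark on the ring: a raised bright steel rib on its top, 20 x 7 x 2 mm, lying radially; this point is 43 mm from the axis and turns (and rises) with the ring.
- index_tip (a point): Tip of the fixed index, a small dark radial rib (14 x 5 mm) on top of the spindle, which points to the fixture's -x (the robot's side); this point is 14.5 mm from the axis.
- push_face (a point): Centre of the outer (fixture +y) face of the bar's upright steel end plate, 40 mm above the bench. The plate is 50 mm wide (x), 10 mm thick (y) and reaches from 15 to 57 mm above the bench. At the start this face is 140 mm from the ring's axis, when home 100 mm.
- bar (a joint): Sliding steel bar through the guide: 0 at the start (nest open), 0.040 m fully home (end plate against the guide block); it grows as the end plate is pushed towards the ring, along the fixture's -y. A pin under the ring blocks it until 1.6 turns from tight; then it slides at about 2 N and stays where left.
- pack: Purple four-cell battery row, 71 x 86 x 21 mm, lying loose in the nest at the fixture's -y end; leave it. Origin under its centre.
- tweezers: Black tweezers, 16 x 124 x 8 mm, lying loose on the fixture's base plate beside the guide, on the -x side; leave them. Origin under their centre.
- cell_a: Purple cell standing loose on the bench, 22 mm across, 70 mm high; leave it.
- cell_b: Another such standing cell; leave it.
- tape: Amber tape roll lying on the bench, 72 mm across, 25 mm high; leave it.

How it is judged:
By the outcome, as a careful person would: the job done as asked, in the order asked, and still so for the second after the job is handed in, with the robot touching nothing.
It also fails if it takes over 72 s, if anything falls off the work surface, if the arm or the gripper's body presses on something with over 40 N, if the wrist force passes 120 N, or if a joint passes its speed limit or range.

ROBOT

A 6-joint arm with a two-finger parallel gripper is mounted at the origin on a cart in front of the work surface, level with it; the furniture and walls round the work are solid. World frame = base frame: x ahead of the robot, y to its left, z up, the work surface at z = 0. Lengths are in m, angles in degrees, forces in N, time in s.
With the tool pointing down it reaches from about 0.25 to 0.725 m from the base axis. Payload 9.7 kg.
Tool frame: the origin (TCP) lies at the very end of the fingers, on their centre line; the grasp point (between the pads) lies 19 mm behind it; z points along the fingers, y is the line along which they close (so a half turn about z gives the same grasp; the last joint's range is limited). The gripper opens to 85 mm and grips with 20 to 120 N. Pads are 22 mm wide; open, the fingers measure 114 mm over their backs; the gripper's body (76 mm by 85 mm) begins 54 mm behind the grasp point. The pads swing forward as they close: fully open they stand 13 mm farther back than shut.
Start: joints at [70.875, 4.979, 10.078, 95.1, 0, 90], TCP at [0.18, 0.52, 0.231] pointing down, gripper open.
Joint ranges: [-179.16, 179.16], [-48.56, 103.87], [-65.8, 70.77], [-126.05, 130.52], [-82.76, 87.17], [-180, 180]. Speed limits (degrees/s): [127.2, 127.2, 147.25, 180, 180, 180].

INTERFACE

Orientations are given as [roll, pitch, yaw] about the fixed x, y, z axes, in that order (R = Rz(yaw) Ry(pitch) Rx(roll)).
In Python, from workcell import bot, viewer, finder gives the robot as it stands. The module is installed in compiled form; this text tells all that it offers.
- The arm moves only by the shell command python3 -m inch 'ROWS' [FORCE]. ROWS is JSON, a list that holds one entry, the list of rows, each a list of 7 numbers: the opening in per cent of the stroke, from 0 (shut) to 100 (fully open), then the shift along the tool's x, y, z in mm, then the turn, a rotation vector about the tool's x, y, z in degrees. In form: [[[grip, tx, ty, tz, ax, ay, az], ...]]. A call has 1 to 8 rows; each row shifts and turns the commanded pose from where the row before left it, along the tool's axes as they then stand; what a row does not reach is not made up. A row lasts 1/8 s, in which the tool goes at most 62.5 mm and 10.7 degrees, less where a joint would pass 70% of its speed; a pose out of reach is approached as far as the arm can. A call with a gripper value outside its range is refused whole. The fingers move at their own pace and stop on an object; FORCE is the grip in N (left out, the last holds). Time passes only in rows, so rows that do not move let the fingers close. It gives the time, the measured TCP pose, the force, the opening and the grip force at its end, in the units of the state.
- bot.get_obs(): the state, without advancing time (a new reading comes with each control period).
- viewer.camera(name): name is "scene" or "top"; returns a dict with "pixels" (400x640x3 uint8, red, green, blue), "vfov" (degrees; the focal length in pixels is half the picture's height over the tangent of half this angle, whatever the lens; pixels are square), "cx", "cy" (the principal point, pixels), "R" (3x3) and "t" (3): a world point X has camera coordinates R X + t. Camera axes: x right, y down, z forward; pixel columns grow to the right and rows downward; lengths in m; the calibration is good to about 2 mm. A picture is of the moment at which its call begins. There is no depth.
- bot.job_done(): hands the job in; it is judged then, once.
Trained networks look in the newest picture that a camera, given by its name, has taken for a name from the list of things; names that differ only in an ending like _2 or _b are one class to them, and where a whole thing is asked for, a point or a joint stands for the part that bears it (a point fixed in the world has none). Each returns a list of dicts, best first, with "conf" (0 to 1); they miss things now and then, are a little off and sometimes report something else, mostly with a low value. They report only what shows in the picture. A call takes as long as a camera call.
- finder.outline_of(camera, thing): "pixels" (400x640 bool, what is visible of it) and "extent" ([centre column, centre row, width, height] in pixels, round what is visible of it).
- finder.mark_of(camera, thing): "position" ([column, row] in pixels: a listed point, or the origin of a listed thing).
The state is a dict: "time": time; "q": joint angles; "qd": joint speeds; "joint_efforts": joint torques, N m; "ee_pos": TCP position; "tcp_rot": TCP orientation; "wrist_force": force on the tool from outside, world axes, zero at the start; "torque": the same for the moment, N m; "opening": finger opening in m; "grasp_force": force on a finger pad.
Only numpy, scipy, OpenCV 4.12 (cv2) and the standard library are available. Lean on these libraries where they do the work, as an engineer would, in place of code of your own. Each camera call takes 0.05 s, during which the arm holds its last target. There are 200 camera calls.

## Working session

There is one attempt and no reset: what is moved stays moved. The work goes in short steps, Python scripts to look and compute and a shell command to move; the robot and the scene stay as the last step left them, time stands still between calls to the robot, and variables do not carry over. Pictures are saved under pics/ and viewed, at most 10 in all, crops included, and the job is handed in when it is done.

```bash
mkdir -p pics; cat > h.py <<'E'
import numpy as np,cv2
from workcell import bot,viewer,finder
def cam(n):
    c=viewer.camera(n); f=200/np.tan(np.radians(c['vfov'])/2)
    c['f']=f; c['R']=np.array(c['R']); c['t']=np.array(c['t']); return c
def at_z(c,p,z):
    d=c['R'].T@np.array([(p[0]-c['cx'])/c['f'],(p[1]-c['cy'])/c['f'],1]); o=-c['R'].T@c['t']
    return o+d*(z-o[2])/d[2]
def proj(c,X):
    v=c['R']@np.array(X)+c['t']; return c['f']*v[:2]/v[2]+[c['cx'],c['cy']]
def save(c,n,s=1):
    cv2.imwrite('pics/'+n,cv2.resize(c['pixels'][:,:,::-1],None,fx=s,fy=s))
E
python3 - <<'E'
from h import *
for n in ('scene','top'):
    c=cam(n); save(c,n+'1.png',1.25); print(n,c['f'],-c['R'].T@c['t'])
    for t,z in (('fixture',0),('ring_axis',.062),('ring_mark',.086),('index_tip',.098),('push_face',.04),('pack',0.012),('tweezers',.012),('cell_a',0),('tape',0)):
        for m in finder.mark_of(n,t)[:2]:
            print(t,round(m['conf'],2),np.round(m['position'],1),np.round(at_z(c,m['position'],z)[:2],4))
o=bot.get_obs(); print(o)
E
```

```text
scene 412.8342385364588 [ 0.04788997 -0.88899415  0.53143609]
fixture 0.75 [285.2 205.8] [0.5242 0.0972]
ring_axis 0.85 [288.5 184.9] [0.5396 0.1004]
ring_mark 0.92 [271.8 173.1] [0.5138 0.155 ]
index_tip 0.69 [281.5 175.3] [0.5171 0.0967]
push_face 0.67 [253.1 177.6] [0.4953 0.2595]
pack 0.87 [322.5 218.9] [ 0.5615 -0.0508]
tweezers 0.66 [267.1 202.8] [0.478  0.1212]
cell_a 0.93 [355.1 297.9] [ 0.4506 -0.3546]
cell_a 0.59 [401.7 285.9] [ 0.5557 -0.3749]
tape 0.82 [439.5 282.3] [ 0.6315 -0.4082]
top 371.96987652887 [ 0.40701787 -0.09715717  1.17481193]
fixture 0.85 [262.7 197.9] [0.5396 0.1083]
ring_axis 0.8 [258.5 201.3] [0.5223 0.1099]
ring_mark 0.73 [245.  204.6] [0.5099 0.1451]
index_tip 0.66 [262.5 202.2] [0.5159 0.0915]
push_face 0.72 [216.3 208.4] [0.5022 0.2433]
pack 0.81 [309.  186.5] [ 0.575  -0.0394]
tweezers 0.4 [254.9 218.3] [0.4739 0.1292]
cell_a 0.58 [414.3 193.2] [ 0.5562 -0.3735]
cell_a 0.51 [411.6 224.5] [ 0.4569 -0.3628]
tape 0.79 [426.5 170.6] [ 0.6291 -0.4141]
{'time': 1.0, 'q': array([7.08782648e+01, 4.97901174e+00, 1.00788331e+01, 9.50991536e+01,
       1.38778926e-03, 9.00006544e+01]), 'qd': array([-0.06526453,  0.03542225, -0.04155964,  0.01914826, -0.03135486,
       -0.01532894]), 'joint_efforts': array([-1.37046103e-03, -5.20107758e+01,  4.64870918e+01,  1.68266182e-03,
       -5.36930474e-05,  1.12738243e-05]), 'ee_pos': array([0.18016148, 0.51965878, 0.23128862]), 'tcp_rot': array([ 1.79999332e+02, -1.38779688e-03,  1.60877610e+02]), 'wrist_force': array([0.96268066, 0.27905423, 0.11114212]), 'torque': array([ 0.0385316 ,  0.00926481, -0.0046937 ]), 'grasp_force': 0.0, 'opening': 0.08539414271964414}
```

View pics/top1.png

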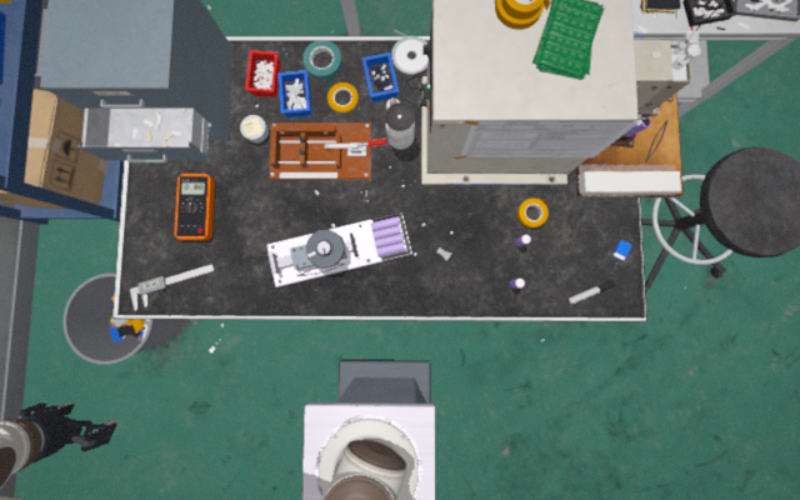

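View pics/scene1.png

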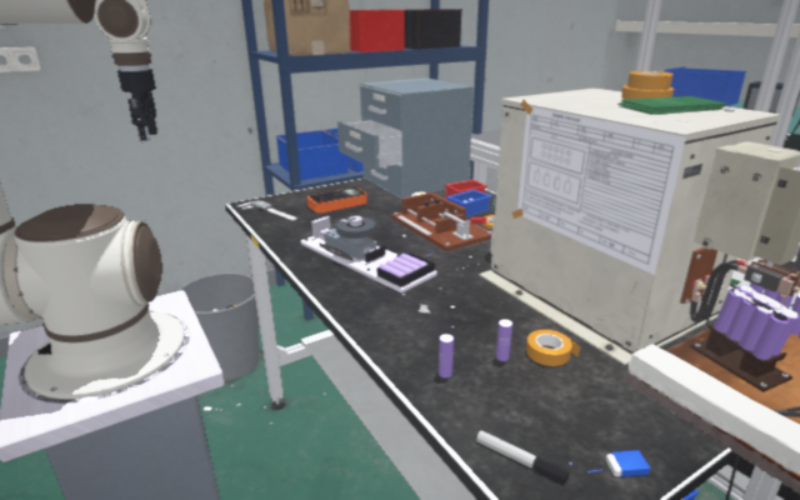

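The top view shows the fixture near (325,248) in the enlarged picture, with the pack to its right and the end plate to its left. The scene view shows the cells and the tape well clear of it. Next I'll get the fixture pose and a close-up.

```bash
python3 - <<'E'
from h import *
c=cam('top')
m=finder.outline_of('top','fixture')[0]; print(m['conf'],m['extent'])
k=finder.outline_of('top','pack')[0]['pixels']|m['pixels']
for t in('lock_ring','bar'):
    for r in finder.outline_of('top',t)[:1]:
        print(t,r['conf'],r['extent'],at_z(c,r['extent'][:2],.085)); 
        ys,xs=np.nonzero(r['pixels']); print(at_z(c,(xs.mean(),ys.mean()),.083))
        k|=r['pixels']
pts=np.argwhere(k)[:,::-1]
w=np.array([at_z(c,p,.012)[:2] for p in pts],np.float32)
print(cv2.minAreaRect(w))
x0,y0=205,165; cr=c['pixels'][y0:y0+70,x0:x0+130,::-1]
a=cv2.resize(cr,None,fx=6,fy=6,interpolation=cv2.INTER_CUBIC)
s=cam('scene');cr=s['pixels'][155:235,235:365,::-1]
b=cv2.resize(cr,None,fx=6,fy=6,interpolation=cv2.INTER_CUBIC)[:,:780]
cv2.imwrite('pics/crop1.png',cv2.resize(np.vstack([a,b]),None,fx=.66,fy=.66))
E
```

```text
0.67 [271.2, 198.2, 114.4, 59.3]
lock_ring 0.63 [261.3, 196.2, 30.4, 32.3] [0.53505932 0.09772081 0.085     ]
[0.52977505 0.10106104 0.083     ]
bar 0.55 [251.0, 202.6, 71.4, 27.2] [0.51594827 0.12772455 0.085     ]
[0.50801411 0.1602922  0.083     ]
((0.5375702381134033, 0.0795312449336052), (0.11937697976827621, 0.3533608615398407), 14.682254791259766)
```

View pics/crop1.png

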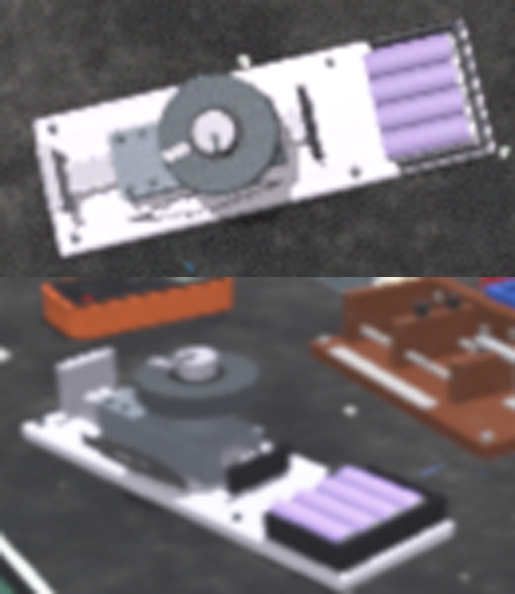

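The crop shows the ring centred near (219,134). Its bright mark runs from (188,147) to (163,157), about 75–80° short of the index line pointing down at (215,145). The plate corners are near (36,120), (63,255), (463,20) and (493,150).

```bash
python3 - <<'E'
from h import *
c=cam('top')
P=lambda u,v,z: at_z(c,((u+.5)/3.96-.5+205,(v+.5)/3.96-.5+165),z)[:2]
C=[P(*p,.012) for p in((36,120),(63,255),(463,20),(493,150))]
print(np.round(C,4),np.mean(C,0))
d=(C[0]+C[1]-C[2]-C[3]); yaw=np.degrees(np.arctan2(-d[0],d[1])); e=d/np.linalg.norm(d); print(yaw,np.linalg.norm(d)/2)
ax=np.mean(C,0)+.025*e; print('axis plate',ax)
print('ring',P(219,134,.082),'spindle',P(213,131,.097))
for z in (.084,):
  print('mark',P(163,157,z),P(188,147,z))
E
```

```text
[[ 0.5472  0.2615]
 [ 0.4399  0.236 ]
 [ 0.629  -0.0788]
 [ 0.5244 -0.1031]] [0.53512944 0.07888494]
13.750466609991818 0.3497259331745772
axis plate [0.52918709 0.10316845]
ring [0.52864549 0.10216717] spindle [0.52918868 0.10391916]
mark [0.51103356 0.14321946] [0.51858991 0.12473853]
```

Estimate: the axis is at (0.529, 0.103), the yaw is 13.7° and the ring is at about 4.9 rad, so it needs about 439° anticlockwise. The plan is to orbit a shut fingertip round the rim, with the tool turning along with it.

```bash
python3 -m inch '[[[0,-50.5,-30.3,0,0,0,0],[0,-50.5,-30.3,0,0,0,0],[0,-50.5,-30.3,0,0,0,0],[0,-50.5,-30.3,0,0,0,0],[0,-50.5,-30.3,0,0,0,0],[0,-50.5,-30.3,0,0,0,0],[0,-50.5,-30.3,0,0,0,0],[0,-50.5,-30.3,0,0,0,0]]]' 40; python3 -m inch '[[[0,0,0,20,0,0,10.3],[0,0,0,20,0,0,10.3],[0,0,0,20,0,0,10.3],[0,0,0,0,0,0,0]]]'; python3 -c "
from h import *
print(bot.get_obs()['q'])"
```

```text
time: 2.35
ee_pos: [0.4835, 0.1565, 0.2315]
tcp_rot: [180.0, 0.0, 160.9]
wrist_force: [0.9, 1.5, -0.0]
opening: 0.0001
grasp_force: 0.0
time: 2.85
ee_pos: [0.4818, 0.158, 0.1701]
tcp_rot: [-179.9, -0.1, 130.0]
wrist_force: [0.1, -0.7, -0.3]
opening: 0.0001
grasp_force: 0.0
[ 1.81528643e+01 -1.58613198e+00 -3.42707781e+00  8.82981634e+01
 -1.68641308e-03  6.81151497e+01]
```

```bash
python3 -m inch '[[[0,0,0,36,0,0,0],[0,0,0,36,0,0,0],[0,0,0,36,0,0,0],[0,-4,0,0,0,0,0],[0,-4,0,0,0,0,0],[0,-2,0,0,0,0,0],[0,0,0,0,0,0,0]]]'; python3 -m inch '[[[0,-2,0,0,0,0,0],[0,0,0,0,0,0,0]]]'; python3 -m inch '[[[0,-2,0,0,0,0,0],[0,0,0,0,0,0,0]]]';  python3 -m inch '[[[0,-2,0,0,0,0,0],[0,0,0,0,0,0,0]]]'
```

```text
time: 3.72
ee_pos: [0.4897, 0.1506, 0.0645]
tcp_rot: [179.9, 0.0, 130.0]
wrist_force: [-0.3, -0.4, 0.2]
opening: 0.0001
grasp_force: 0.0
time: 3.98
ee_pos: [0.4903, 0.149, 0.0634]
tcp_rot: [180.0, 0.0, 130.0]
wrist_force: [-0.5, 0.3, -0.5]
opening: 0.0003
grasp_force: 0.0
time: 4.22
ee_pos: [0.4913, 0.1477, 0.0634]
tcp_rot: [180.0, -0.0, 130.0]
wrist_force: [-2.1, 1.3, 2.1]
opening: -0.0001
grasp_force: 1.4
time: 4.47
ee_pos: [0.4918, 0.1472, 0.0636]
tcp_rot: [180.0, -0.2, 130.0]
wrist_force: [-8.7, 8.7, 5.7]
opening: 0.0001
grasp_force: 5.6
```

```bash
python3 -m inch '[[[0,-0.85,-9.72,-0.1,0,0,-10],[0,-0.85,-9.72,-0.1,0,0,-10],[0,-0.85,-9.72,-0.1,0,0,-10],[0,-0.85,-9.72,-0.1,0,0,-10]]]'; python3 -c "
from h import *
for n in ('top','scene'):
    c=cam(n)
    for m in finder.mark_of(n,'ring_mark')[:2]: p=at_z(c,m['position'],.0845)[:2]-[.529,.1032]; print(m['conf'],p,np.degrees(np.arctan2(p[1],p[0])))
"
```

```text
time: 4.97
ee_pos: [0.4727, 0.113, 0.0637]
tcp_rot: [180.0, -0.1, 170.3]
wrist_force: [-4.0, 2.4, 1.2]
opening: -0.0001
grasp_force: 1.8
0.92 [-0.04612373  0.02699672] 149.65909138106448
0.63 [-0.04179758  0.01630422] 158.6904556314197
```

```bash
python3 -m inch '[[[0,-1.85,-9.72,-0.1,0,0,-10],[0,-0.95,-9.72,-0.1,0,0,-10],[0,-0.95,-9.72,-0.1,0,0,-10],[0,-0.85,-9.72,-0.1,0,0,-10]]]'; python3 -c "
from h import *
for n in ('top','scene'):
    c=cam(n)
    for m in finder.mark_of(n,'ring_mark')[:2]: p=at_z(c,m['position'],.0845)[:2]-[.529,.1032]; print(m['conf'],p,np.degrees(np.arctan2(p[1],p[0])))
"; python3 -m inch '[[[0,-0.85,-9.72,-0.1,0,0,-10],[0,-0.85,-9.72,-0.1,0,0,-10],[0,-0.85,-9.72,-0.1,0,0,-10],[0,-0.85,-9.72,-0.1,0,0,-10]]]'
```

```text
time: 5.68
ee_pos: [0.481, 0.0746, 0.064]
tcp_rot: [180.0, -0.1, -149.9]
wrist_force: [-3.4, 0.5, 1.9]
opening: -0.0005
grasp_force: 1.2
0.18 [-0.0102467  -0.00044669] -177.50384043342785
0.56 [-0.03088452 -0.00213178] -176.05147344702868
time: 6.38
ee_pos: [0.5114, 0.0506, 0.0645]
tcp_rot: [-180.0, 0.0, -110.1]
wrist_force: [-0.1, -0.8, -0.3]
opening: -0.0002
grasp_force: 0.0
```

```bash
python3 -m inch '[[[0,-2,0,0,0,0,0],[0,0,0,0,0,0,0]]]'; python3 -m inch '[[[0,-0.84,-9.6,-0.1,0,0,-10],[0,-0.84,-9.6,-0.1,0,0,-10],[0,-0.84,-9.6,-0.1,0,0,-10]]]';  python3 -c "
from h import *
for n in ('top','scene'):
    c=cam(n)
    for m in finder.mark_of(n,'ring_mark')[:2]: p=at_z(c,m['position'],.0845)[:2]-[.5285,.1046]; print(m['conf'],p,np.degrees(np.arctan2(p[1],p[0])))
"
```

```text
time: 6.62
ee_pos: [0.5115, 0.0516, 0.0647]
tcp_rot: [-179.9, -0.1, -110.6]
wrist_force: [-1.5, -6.6, 3.5]
opening: 0.0
grasp_force: 3.6
time: 7.0
ee_pos: [0.54, 0.0495, 0.0648]
tcp_rot: [180.0, -0.1, -80.2]
wrist_force: [-1.0, -3.1, 1.3]
opening: -0.0004
grasp_force: 1.2
0.5 [-0.02171909 -0.04492303] -115.80253137969277
```

```bash
python3 -m inch '[[[0,-2.0,-9.6,-0.1,0,0,-10],[0,-1.1,-9.6,-0.1,0,0,-10],[0,-1.1,-9.6,-0.1,0,0,-10]]]'; python3 -m inch '[[[0,-1.1,-9.6,-0.1,0,0,-10],[0,-1.0,-9.6,-0.1,0,0,-10],[0,-1.0,-9.6,-0.1,0,0,-10],[0,-1.0,-9.6,-0.1,0,0,-10]]]';  python3 -c "
from h import *
print(bot.get_obs()['q'])
for n in ('top','scene'):
    c=cam(n)
    for m in finder.mark_of(n,'ring_mark')[:2]: p=at_z(c,m['position'],.0845)[:2]-[.5285,.1046]; print(m['conf'],p,np.degrees(np.arctan2(p[1],p[0])))
"
```

```text
time: 7.58
ee_pos: [0.5659, 0.0629, 0.0654]
tcp_rot: [-180.0, -0.1, -50.2]
wrist_force: [2.7, -5.3, -0.5]
opening: -0.0
grasp_force: 3.0
time: 8.07
ee_pos: [0.5845, 0.0969, 0.0657]
tcp_rot: [-180.0, -0.1, -10.1]
wrist_force: [4.3, -2.3, 0.1]
opening: -0.0002
grasp_force: 2.3
[ 9.42411048e+00  1.06234696e+01 -1.96848051e+00  7.72918089e+01
 -2.95177674e-02 -1.60448961e+02]
0.6 [ 0.02368618 -0.02894171] -50.70275865238304
0.93 [ 0.03011026 -0.02276944] -37.09664446840158
```

```bash
python3 -m inch '[[[0,16,0,0,0,0,0],[0,-1.2,13.1,0,0,0,10.5],[0,-1.2,13.1,0,0,0,10.5],[0,-1.2,13.1,0,0,0,10.5],[0,-1.2,13.1,0,0,0,10.5],[0,-1.2,13.1,0,0,0,10.5],[0,-1.2,13.1,0,0,0,10.5],[0,-1.2,13.1,0,0,0,10.5]]]'; python3 -m inch '[[[0,-1.2,13.1,0,0,0,10.5],[0,-1.2,13.1,0,0,0,10.5],[0,-1.2,13.1,0,0,0,10.5],[0,-1.2,13.1,0,0,0,10.5],[0,-1.2,13.1,0,0,0,10.5],[0,-1.2,13.1,0,0,0,10.5],[0,-1.2,13.1,0,0,0,10.5],[0,-1.2,13.1,0,0,0,10.5]]]'; python3 -m inch '[[[0,-1.2,13.1,0,0,0,10.5],[0,-1.2,13.1,0,0,0,10.5],[0,-1.2,13.1,0,0,0,10.5],[0,-1.2,13.1,0,0,0,10.5],[0,-1.2,13.1,0,0,0,10.5],[0,-1.2,13.1,0,0,0,10.5],[0,-1.2,13.1,0,0,0,10.5],[0,-1.2,13.1,0,0,0,10.5]]]';  python3 -c "
from h import *
o=bot.get_obs();print(o['q']);d=o['ee_pos'][:2]-[.5285,.1046];print(np.hypot(*d),np.degrees(np.arctan2(d[1],d[0])))
for n in ('top','scene'):
    c=cam(n)
    for m in finder.mark_of(n,'ring_mark')[:2]: p=at_z(c,m['position'],.0855)[:2]-[.5285,.1046]; print(m['conf'],p,np.degrees(np.arctan2(p[1],p[0])))
"
```

```text
time: 9.28
ee_pos: [0.536, 0.0353, 0.0654]
tcp_rot: [180.0, 0.1, -84.3]
wrist_force: [-0.2, -0.1, 0.2]
opening: 0.0002
grasp_force: 0.0
time: 10.28
ee_pos: [0.4578, 0.0916, 0.0655]
tcp_rot: [180.0, 0.0, -168.3]
wrist_force: [0.2, -0.3, -0.2]
opening: 0.0001
grasp_force: 0.0
time: 11.28
ee_pos: [0.5056, 0.1753, 0.0654]
tcp_rot: [-180.0, -0.1, 107.8]
wrist_force: [0.7, 0.5, -0.2]
opening: -0.0002
grasp_force: 0.0
[ 1.90991076e+01  3.01644132e+00 -1.03515218e+01  7.66393093e+01
  5.07114431e-02  9.13394445e+01]
0.07435224111928972 107.93671897085989
0.62 [ 0.02118171 -0.03418646] -58.21791622155709
0.86 [ 0.03378806 -0.02444155] -35.88116220521927
```

```bash
cat >> h.py <<'E'
def crop(name):
    out=[]
    for n in('top','scene'):
        c=cam(n); p=proj(c,[.5285,.1046,.085]); a=int(p[0])-25; b=int(p[1])-20
        print(n,a,b); out.append(cv2.resize(c['pixels'][b:b+40,a:a+50,::-1],None,fx=8,fy=8,interpolation=cv2.INTER_CUBIC))
    cv2.imwrite('pics/'+name,np.hstack(out))
E
python3 -c "
from h import *
crop('c2.png')"
```

```text
top 233 178
scene 259 157
```

View pics/c2.png

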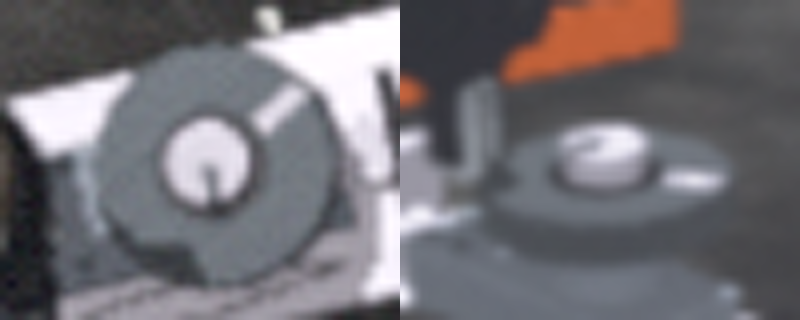

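Seen from above, the mark runs (263,128)–(305,92) about ring centre (218,165), so it lies at −50° in world. The ring has turned about 196°, with slight slip, and about 244° remains. Second stroke next.

```bash
python3 -m inch '[[[0,-6,0,0,0,0,0],[0,-6,0,0,0,0,0],[0,-3,0,0,0,0,0],[0,-2,0,0,0,0,0],[0,-1.5,0,0,0,0,0],[0,0,0,0,0,0,0]]]'; python3 -m inch '[[[0,-1.5,0,0,0,0,0],[0,0,0,0,0,0,0]]]'
```

```text
time: 12.32
ee_pos: [0.5115, 0.1584, 0.0659]
tcp_rot: [180.0, -0.2, 108.5]
wrist_force: [-4.1, 8.9, 4.4]
opening: 0.0001
grasp_force: 4.9
time: 12.58
ee_pos: [0.5118, 0.1579, 0.0662]
tcp_rot: [179.9, -0.3, 108.6]
wrist_force: [-5.5, 13.2, 5.2]
opening: 0.0001
grasp_force: 7.5
```

```bash
python3 -m inch '[[[0,-0.9,-9.6,-0.1,0,0,-10],[0,-0.9,-9.6,-0.1,0,0,-10],[0,-0.9,-9.6,-0.1,0,0,-10],[0,-0.9,-9.6,-0.1,0,0,-10]]]'; python3 -m inch '[[[0,-0.9,-9.6,-0.1,0,0,-10],[0,-0.9,-9.6,-0.1,0,0,-10],[0,-0.9,-9.6,-0.1,0,0,-10],[0,-0.9,-9.6,-0.1,0,0,-10]]]'
```

```text
time: 13.08
ee_pos: [0.4809, 0.1335, 0.0663]
tcp_rot: [179.9, -0.3, 148.9]
wrist_force: [-11.7, 9.2, 7.6]
opening: -0.0001
grasp_force: 7.2
time: 13.58
ee_pos: [0.4736, 0.0945, 0.0664]
tcp_rot: [180.0, -0.2, -171.2]
wrist_force: [-9.1, 1.2, 5.8]
opening: -0.0002
grasp_force: 4.4
```

```bash
python3 -m inch '[[[0,-1.1,-9.6,-0.1,0,0,-10],[0,-1.1,-9.6,-0.1,0,0,-10],[0,-1.0,-9.6,-0.1,0,0,-10],[0,-1.0,-9.6,-0.1,0,0,-10]]]'; python3 -m inch '[[[0,-1.1,-9.6,-0.1,0,0,-10],[0,-1.1,-9.6,-0.1,0,0,-10],[0,-1.0,-9.6,-0.1,0,0,-10],[0,-1.0,-9.6,-0.1,0,0,-10]]]';  python3 -c "
from h import *
o=bot.get_obs();d=o['ee_pos'][:2]-[.5285,.1046];print(np.hypot(*d),np.degrees(np.arctan2(d[1],d[0])))
for n in ('top','scene'):
    c=cam(n)
    for m in finder.mark_of(n,'ring_mark')[:2]: p=at_z(c,m['position'],.0855)[:2]-[.5285,.1046]; print(m['conf'],p,np.degrees(np.arctan2(p[1],p[0])))
"
```

```text
time: 14.08
ee_pos: [0.4935, 0.0608, 0.0667]
tcp_rot: [180.0, -0.1, -131.2]
wrist_force: [-2.5, -2.2, 2.4]
opening: 0.0
grasp_force: 1.9
time: 14.58
ee_pos: [0.5299, 0.0481, 0.0669]
tcp_rot: [180.0, -0.0, -91.2]
wrist_force: [-0.5, 0.2, 0.1]
opening: 0.0002
grasp_force: 0.0
0.05652227350205235 -88.53078522915395
0.17 [ 0.07993831 -0.49079604] -80.74919218264513
0.73 [-0.00840768  0.03656645] 102.94889108682884
```

```bash
python3 -m inch '[[[0,-3,0,0,0,0,0],[0,0,0,0,0,0,0]]]'; python3 -m inch '[[[0,-1.1,-9.6,-0.1,0,0,-10],[0,-1.1,-9.6,-0.1,0,0,-10],[0,-1.0,-9.6,-0.1,0,0,-10],[0,-1.0,-9.6,-0.1,0,0,-10]]]';  python3 -c "
from h import *
for n in ('top','scene'):
    c=cam(n)
    for m in finder.mark_of(n,'ring_mark')[:2]: p=at_z(c,m['position'],.0855)[:2]-[.5285,.1046]; print(m['conf'],p,np.degrees(np.arctan2(p[1],p[0])))
"
```

```text
time: 15.02
ee_pos: [0.5298, 0.0496, 0.0676]
tcp_rot: [-179.9, -0.3, -91.8]
wrist_force: [1.0, -13.0, 3.1]
opening: 0.0001
grasp_force: 6.6
time: 15.52
ee_pos: [0.5662, 0.0632, 0.0678]
tcp_rot: [180.0, -0.2, -51.4]
wrist_force: [2.7, -5.6, -1.1]
opening: -0.0001
grasp_force: 3.2
0.7 [-0.03201046  0.01587989] 153.6147093260795
```

```bash
python3 -m inch '[[[0,-1.1,-9.6,-0.1,0,0,-10],[0,-1.1,-9.6,-0.1,0,0,-10],[0,-1.0,-9.6,-0.1,0,0,-10]]]'; python3 -m inch '[[[0,16,0,0,0,0,0],[0,-1.2,13.1,0,0,0,10.5],[0,-1.2,13.1,0,0,0,10.5],[0,-1.2,13.1,0,0,0,10.5],[0,0,0,0,0,0,0]]]';   python3 -c "
from h import *
crop('c3.png')
for n in ('top','scene'):
    c=cam(n)
    for m in finder.mark_of(n,'ring_mark')[:2]: p=at_z(c,m['position'],.0855)[:2]-[.5285,.1046]; print(m['conf'],p,np.degrees(np.arctan2(p[1],p[0])))
"
```

```text
time: 16.1
ee_pos: [0.5826, 0.0876, 0.0679]
tcp_rot: [180.0, -0.1, -21.4]
wrist_force: [2.6, -2.8, -2.0]
opening: 0.0
grasp_force: 1.5
time: 16.73
ee_pos: [0.5729, 0.0507, 0.068]
tcp_rot: [-180.0, 0.0, -53.1]
wrist_force: [-0.4, -0.5, -0.1]
opening: -0.0001
grasp_force: 0.0
top 233 178
scene 259 157
0.7 [-0.03900458  0.00966609] 166.0814072498512
```

View pics/c3.png

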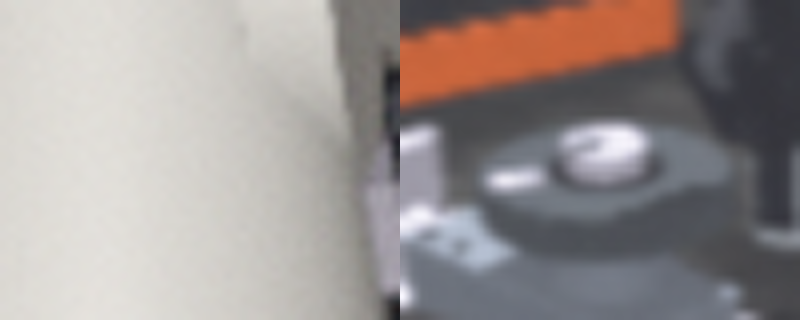

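The top view is blocked by the arm. In the scene crop the mark runs (487,184)–(545,176), still short of the index. I'll work out its angle and move the arm off to φ≈108, ready for the last stroke.

```bash
python3 -m inch '[[[0,-1.2,13.1,0,0,0,10.5],[0,-1.2,13.1,0,0,0,10.5],[0,-1.2,13.1,0,0,0,10.5],[0,-1.2,13.1,0,0,0,10.5],[0,-1.2,13.1,0,0,0,10.5],[0,-1.2,13.1,0,0,0,10.5],[0,-1.2,13.1,0,0,0,10.5],[0,-1.2,13.1,0,0,0,10.5]]]'; python3 -m inch '[[[0,-1.2,13.1,0,0,0,10.5],[0,-1.2,13.1,0,0,0,10.5],[0,-1.2,13.1,0,0,0,10.5],[0,-1.2,13.1,0,0,0,10.5],[0,-1.2,13.1,0,0,0,10.5],[0,-1.2,13.1,0,0,0,10.5],[0,-1.2,13.1,0,0,0,10.5],[0,-1.2,13.1,0,0,0,10.5]]]'; python3 -m inch '[[[0,-1.2,13.1,0,0,0,10.5],[0,-1.2,13.1,0,0,0,10.5],[0,-1.2,13.1,0,0,0,10.5],[0,-1.2,13.1,0,0,0,10.5],[0,0,0,0,0,0,0]]]'; python3 -c "
from h import *
o=bot.get_obs();d=o['ee_pos'][:2]-[.5285,.1046];print(np.hypot(*d),np.degrees(np.arctan2(d[1],d[0])))
crop('c4.png')"
```

```text
time: 18.02
ee_pos: [0.4774, 0.0596, 0.0678]
tcp_rot: [-180.0, 0.0, -137.3]
wrist_force: [0.1, -0.9, -0.0]
opening: -0.0001
grasp_force: 0.0
time: 19.02
ee_pos: [0.4762, 0.1562, 0.0678]
tcp_rot: [180.0, -0.0, 138.7]
wrist_force: [0.5, -0.5, 0.1]
opening: 0.0002
grasp_force: 0.0
time: 19.65
ee_pos: [0.5219, 0.1799, 0.0675]
tcp_rot: [-180.0, 0.0, 97.1]
wrist_force: [-0.3, -0.5, -0.2]
opening: 0.0003
grasp_force: 0.0
0.07561208658811447 95.0405168498873
top 233 178
scene 259 157
```

View pics/c4.png

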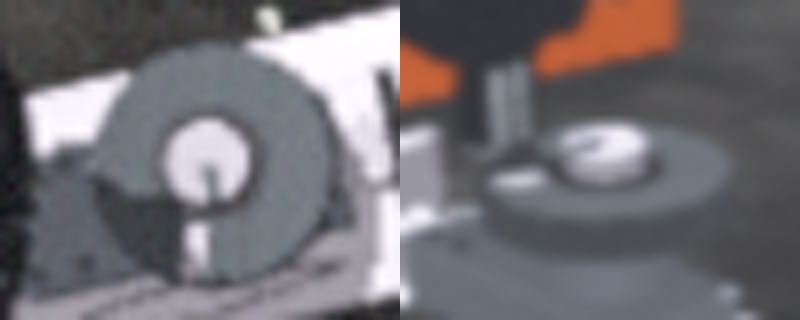

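In the top crop the mark runs (200,222)–(196,270), about 168° in world. The index is at 193.7°, so about 26° remains.

```bash
python3 -m inch '[[[0,-6,0,0,0,0,0],[0,-6,0,0,0,0,0],[0,-3,0,0,0,0,0],[0,-2,0,0,0,0,0],[0,-1.5,0,0,0,0,0],[0,-1.5,0,0,0,0,0],[0,0,0,0,0,0,0]]]'; python3 -m inch '[[[0,-0.4,-6,0,0,0,-6],[0,-0.4,-6,0,0,0,-6],[0,-0.4,-6,0,0,0,-6],[0,-0.4,-6,0,0,0,-6],[0,0,0,0,0,0,0]]]'; python3 -m inch '[[[0,16,0,0,0,0,0],[0,0,15,0,0,0,10],[0,0,15,0,0,0,10],[0,0,15,0,0,0,10],[0,0,0,0,0,0,0]]]'; python3 -c "
from h import *
crop('c5.png')"
```

```text
time: 20.62
ee_pos: [0.5238, 0.1611, 0.0682]
tcp_rot: [180.0, -0.2, 97.0]
wrist_force: [-2.8, 7.4, 2.0]
opening: 0.0001
grasp_force: 3.9
time: 21.25
ee_pos: [0.5007, 0.1534, 0.0685]
tcp_rot: [179.9, -0.2, 121.2]
wrist_force: [-5.4, 10.0, 4.7]
opening: -0.0001
grasp_force: 5.8
time: 21.88
ee_pos: [0.5348, 0.1817, 0.0673]
tcp_rot: [-180.0, 0.0, 91.0]
wrist_force: [0.3, -0.7, -0.5]
opening: -0.0
grasp_force: 0.0
top 233 178
scene 259 157
```

View pics/c5.png

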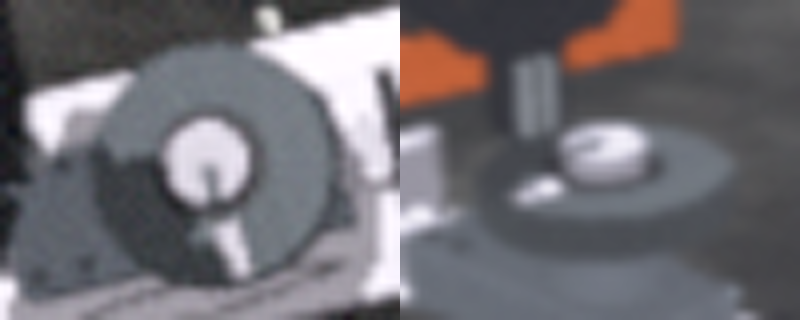

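The mark is now near (218,215)–(240,272), partly in the gripper's shadow. I'll back off and measure the angle numerically.

```bash
python3 -m inch '[[[0,40,0,-10,0,0,0],[0,40,0,-20,0,0,0],[0,40,0,-20,0,0,0],[0,0,0,0,0,0,0]]]'; cat >> h.py <<'E'
def grid(a0,a1,b0,b1,n=9): return np.array([(a,b) for a in np.linspace(a0,a1,n) for b in np.linspace(b0,b1,n)])
def samp(c,g,C,z):
    p=np.array([proj(c,[C[0]+x,C[1]+y,z]) for x,y in g],np.float32)
    return cv2.remap(c['g'],p[:,0].copy(),p[:,1].copy(),cv2.INTER_LINEAR).mean()
def angle(n,zm=.0875,zi=.099):
    from scipy.optimize import minimize
    c=cam(n); c['g']=cv2.cvtColor(c['pixels'],cv2.COLOR_RGB2GRAY).astype(np.float32)
    def rot(g,a): a=np.radians(a); return g@np.array([[np.cos(a),np.sin(a)],[-np.sin(a),np.cos(a)]])
    # centre: bright spindle top vs dark surround
    th=np.arange(0,360,10); cir=lambda r: np.array([(r*np.cos(np.radians(t)),r*np.sin(np.radians(t))) for t in th])
    C=max(((x,y) for x in np.arange(.524,.534,.0005) for y in np.arange(.0995,.1095,.0005)),key=lambda C:samp(c,cir(.0125),C,.097)-samp(c,cir(.018),C,.097))
    gin=grid(.026,.041,-.0025,.0025); gf=np.vstack([grid(.026,.041,.006,.009),grid(.026,.041,-.009,-.006)])
    A=np.arange(90,271,.5); s=[samp(c,rot(gin,a),C,zm)-samp(c,rot(gf,a),C,zm) for a in A]
    i=np.argmax(s); w=np.clip(np.array(s)-.5*s[i],0,None)*(abs(A-A[i])<12)
    gi=grid(.003,.0135,-.0015,.0015); gif=np.vstack([grid(.004,.011,.004,.006),grid(.004,.011,-.006,-.004)])
    si=np.array([samp(c,rot(gif,a),C,zi)-samp(c,rot(gi,a),C,zi) for a in A]); j=si.argmax(); wi=np.clip(si-.5*si[j],0,None)*(abs(A-A[j])<30)
    print(n,'C',C,'mark',A[i],(w*A).sum()/w.sum(),round(s[i]),'index',A[j],(wi*A).sum()/wi.sum(),round(si[j]))
E
python3 -c "
from h import *
angle('top'); angle('scene')
crop('c6.png')"
```

```text
time: 22.48
ee_pos: [0.5324, 0.3038, 0.1193]
tcp_rot: [179.9, -0.1, 91.3]
wrist_force: [-0.0, -0.6, -0.0]
opening: -0.0004
grasp_force: 0.0
top C (np.float64(0.5289999999999995), np.float64(0.10400000000000001)) mark 196.0 195.83799460458818 83 index 197.0 197.14700686073883 57
scene C (np.float64(0.5269999999999997), np.float64(0.1015)) mark 193.5 193.50104816010298 43 index 213.5 212.02955691891896 21
top 233 178
scene 259 157
```

View pics/c6.png

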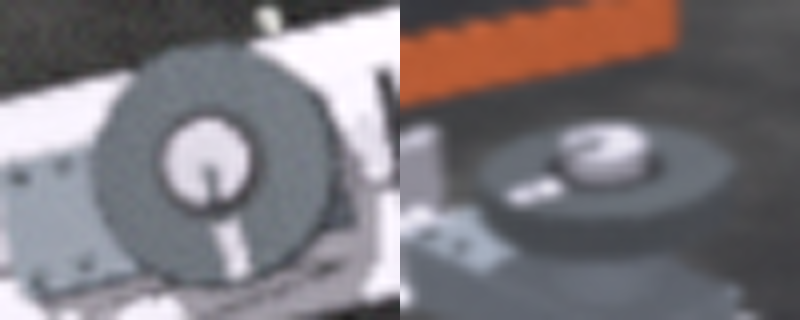

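```bash
python3 -c "
from h import *
from scipy.optimize import differential_evolution as DE
c=cam('top'); c['g']=cv2.GaussianBlur(cv2.cvtColor(c['pixels'],cv2.COLOR_RGB2GRAY),(0,0),.7).astype(np.float32)
def pts(g,p):
    a=np.radians(p[2]); R=np.array([[np.cos(a),np.sin(a)],[-np.sin(a),np.cos(a)]]); return g@R+p[:2]
def val(g,p):
    X=pts(g,p); v=(c['R']@np.c_[X,np.full(len(X),.012)].T).T+c['t']; q=(c['f']*v[:,:2]/v[:,2:]+[c['cx'],c['cy']]).astype(np.float32)
    return cv2.remap(c['g'],q[:,0].copy(),q[:,1].copy(),cv2.INTER_LINEAR).mean()
Y=np.r_[np.linspace(-.105,-.05,40),np.linspace(.06,.148,60)]/1
Yf=np.linspace(-.105,.148,120)
for name,far in(('far edge partial',np.linspace(-.09,-.05,40)),('both',None)):
    def cost(p):
        s=0
        for sx in (-1,1):
            y=Yf if sx<0 else Y
            s+=val(np.c_[np.full(len(y),sx*.0525),y],p)-val(np.c_[np.full(len(y),sx*.0575),y],p)
        x=np.linspace(-.05,.05,50)
        s+=val(np.c_[x,np.full(50,.1485)],p)-val(np.c_[x,np.full(50,.1535)],p)
        return -s
    r=DE(cost,[(.52,.54),(.095,.115),(10,17)],seed=1,tol=1e-6); print(r.x,r.fun); break
for i in range(3): angle('top')
"
```

```text
[ 0.52900567  0.10505703 13.85808345] -249.54942321777344
top C (np.float64(0.5289999999999995), np.float64(0.10400000000000001)) mark 196.0 195.87250989193595 83 index 197.0 196.96842880216235 58
top C (np.float64(0.5289999999999995), np.float64(0.10400000000000001)) mark 196.0 195.84028668182233 83 index 197.0 197.16826646721836 57
top C (np.float64(0.5289999999999995), np.float64(0.10400000000000001)) mark 196.0 195.77764489036053 83 index 197.0 197.12642757359376 57
```

Fitted fixture yaw is 13.9°, so the index is at 193.9°. The mark measures 193.5–195.8°, so the two are in line within the measuring error. Now the end plate.

```bash
python3 -m inch '[[[0,-14,-23,0,0,0,0],[0,-14,-23,0,0,0,0],[0,0,0,0,0,0,-6.3],[0,0,0,0,0,0,-6.3],[0,0,0,30,0,0,0],[0,0,0,30,0,0,0],[0,0,0,22,0,0,0],[0,0,0,0,0,0,0]]]'; python3 -c "
from h import *
d=bot.get_obs()['ee_pos'][:2]-[.529,.1047]; u=np.array([-.2395,.9709]); print('y_f',d@u,'x_f',d@[.9709,.2395])
c=cam('top'); print([(m['conf'],at_z(c,m['position'],.04)) for m in finder.mark_of('top','push_face')[:1]])"
```

```text
time: 23.88
ee_pos: [0.4861, 0.2716, 0.0341]
tcp_rot: [-179.8, 0.1, 103.6]
wrist_force: [1.4, 1.2, 0.6]
opening: -0.0004
grasp_force: 0.0
y_f 0.17226274814230702 x_f -0.0016436600883216555
[(0.66, array([0.49785097, 0.25174993, 0.04      ]))]
```

```bash
python3 -m inch '[[[0,-8,0,0,0,0,0],[0,-8,0,0,0,0,0],[0,-6,0,0,0,0,0],[0,-6,0,0,0,0,0],[0,-6,0,0,0,0,0],[0,-6,0,0,0,0,0],[0,-6,0,0,0,0,0],[0,0,0,0,0,0,0]]]';python3 -m inch '[[[0,-5,0,0,0,0,0],[0,-5,0,0,0,0,0],[0,0,0,0,0,0,0]]]'; python3 -c "
from h import *
d=bot.get_obs()['ee_pos'][:2]-[.529,.1047]; u=np.array([-.2395,.9709]); print('y_f',d@u,'x_f',d@[.9709,.2395])"
```

```text
time: 24.98
ee_pos: [0.4979, 0.2271, 0.0355]
tcp_rot: [-180.0, 0.0, 103.5]
wrist_force: [-0.8, -0.5, -0.4]
opening: -0.0002
grasp_force: 0.0
time: 25.35
ee_pos: [0.5003, 0.2176, 0.0356]
tcp_rot: [-180.0, 0.0, 103.5]
wrist_force: [0.6, -0.1, 0.3]
opening: -0.0
grasp_force: 0.0
y_f 0.1164741188203378 x_f -0.00081302836434342
```

```bash
python3 -m inch '[[[0,-2,0,0,0,0,0],[0,-2,0,0,0,0,0]]]';python3 -m inch '[[[0,-2,0,0,0,0,0],[0,0,0,0,0,0,0]]]';python3 -m inch '[[[0,-2,0,0,0,0,0],[0,0,0,0,0,0,0]]]'; python3 -c "
from h import *
d=bot.get_obs()['ee_pos'][:2]-[.529,.1047]; u=np.array([-.2395,.9709]); print('y_f',d@u,'x_f',d@[.9709,.2395])"
```

```text
time: 25.6
ee_pos: [0.5012, 0.2143, 0.0357]
tcp_rot: [-180.0, -0.0, 103.6]
wrist_force: [-0.1, 2.5, -1.6]
opening: -0.0003
grasp_force: 1.0
time: 25.85
ee_pos: [0.5016, 0.2127, 0.0357]
tcp_rot: [-180.0, -0.1, 103.6]
wrist_force: [-0.6, 4.8, -1.7]
opening: -0.0004
grasp_force: 2.5
time: 26.1
ee_pos: [0.5016, 0.2126, 0.0358]
tcp_rot: [-180.0, -0.3, 103.7]
wrist_force: [-4.5, 15.2, -2.3]
opening: 0.0
grasp_force: 7.8
y_f 0.11131295800959014 x_f -0.0007695433280143849
```

The plate has stopped at y_f = 111 mm with the force rising to 15 N, so it is home. I'll retract and verify.

```bash
python3 -m inch '[[[0,10,0,0,0,0,0],[0,20,0,0,0,0,0],[0,30,0,0,0,0,0],[0,30,0,-30,0,0,0],[0,40,0,-50,0,0,0],[0,40,0,-40,0,0,0],[0,0,0,0,0,0,0]]]'; python3 -c "
from h import *
angle('top'); angle('scene'); print(bot.get_obs()['wrist_force'])
c=cam('top');s=cam('scene')
a=cv2.resize(c['pixels'][160:240,205:335,::-1],None,fx=6,fy=6,interpolation=3)
b=cv2.resize(s['pixels'][155:235,235:365,::-1],None,fx=6,fy=6,interpolation=3)
cv2.imwrite('pics/fin.png',cv2.resize(np.vstack([a,b]),None,fx=.62,fy=.62))"
```

```text
time: 26.98
ee_pos: [0.4625, 0.3784, 0.1579]
tcp_rot: [179.7, -0.1, 103.8]
wrist_force: [0.6, -0.4, -0.7]
opening: -0.0001
grasp_force: 0.0
top C (np.float64(0.5289999999999995), np.float64(0.10400000000000001)) mark 196.0 195.76901632275667 84 index 197.0 197.1733152409158 58
scene C (np.float64(0.5269999999999997), np.float64(0.1015)) mark 193.5 193.521114880622 43 index 213.5 212.39918189281968 21
[ 0.39396066 -0.619303   -0.32825824]
```

View pics/fin.png

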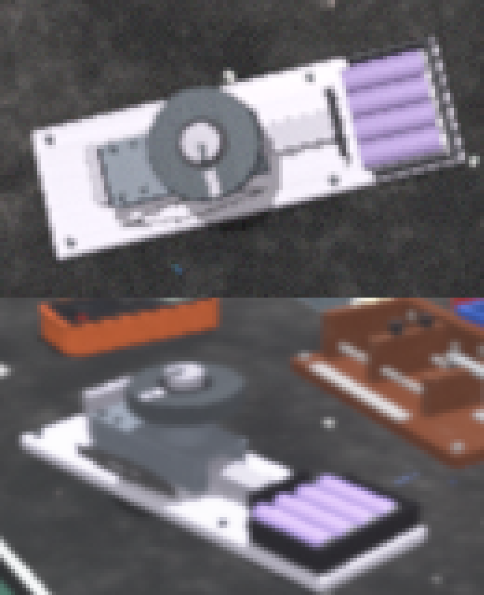

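The end plate is flush against the guide at (97,175), and the mark at (212,180) is in line with the index at (203,152). The pack and tweezers haven't moved.

```bash
python3 -c "
from h import *
print(bot.job_done())"
```

```text
the job is handed in; nothing more can be done
None
```

The job is handed in: I turned the ring anticlockwise to its second meeting with the index, in line to within about 2° as measured in the pictures, then pushed the end plate home against the guide, at about 27 s of the 72 s allowed.

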